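Hook the large ring mould out from under the gantry shelf

TASK

The larger of the two steel ring moulds has been pushed back under the low deck of the gantry shelf. Take the pull hook from its rest by the handle, reach in under the deck, drop the prong inside that mould and gently drag it, standing upright on the worktop, until the whole mould stands just clear in front of the lower deck; then put the hook back in its rest as you found it. Only the hook may touch the mould, do not bump or lean on the shelf, and leave the two jars beside it where they are.

Things in the scene. Friction and masses are not known exactly. Their poses are not given: they have to be found in the camera images.
- mould_large: The ring mould to fetch: plain steel tube, open top and bottom, 70 mm outside diameter, wall about 2 mm, 45 mm high, 40 to 90 g. It stands in a row along the shelf with the two jars, about 105 mm apart, in any order. (The other, smaller mould, 50 mm diameter, stands fixed behind the row, 180 mm in.) Origin at the centre of its underside, z up.
- glass_jar: Squat closed glass jar with a screw lid, 65 mm diameter, 100 mm high. Leave it. Origin at the centre of its underside.
- spice_jar: Slim round spice jar with a flat screw cap, 45 mm diameter, 106 mm high. Leave it. Origin at the centre of its underside.
- gantry: Fixed steel two-tier shelf, 500 mm wide (y). Origin on the worktop under the middle of the LOWER deck's front edge; x points in under the shelf, away from the robot, z up. Lower deck: x 0 to 0.22, underside z 0.190, top 0.206. Upper deck: x -0.05 to 0.22, underside z 0.470. 20 mm posts at x 0.045 and 0.20, y +-0.232 (braces from the front ones up to the upper deck). The row stands 65 to 95 mm in.
- hook: Loose steel pull hook, 0.12 kg; origin at its elbow. At home and in use its z is up and its x points the way it reaches, into the shelf. From the elbow a level bar (12 wide, 8 mm thick) runs 60 mm along +x to a round 8 mm prong pointing straight down. A flat shank (16 mm wide in y, 8 thick) rises from the elbow along (-0.469, 0, 0.883), leaning back 28 degrees, to a black handle.
- hook_tip (a point): Lower end of the hook's prong, at (0.060, 0, -0.048) in the hook's frame.
- hook_grip (a point): Point to grip, in the handle, 155 mm up the shank from the elbow: (-0.0728, 0, 0.1369) in the hook's frame. The handle spans 104 to 190 mm up the shank, 22 mm thick in y, 20 mm the other way; grip it across y, fingers pointing down along the shank (so the hand leans back 28 degrees when the bar is level).
- rest: Fixed dark steel rest of the hook, base 175 x 76 mm. Origin under its base centre on the worktop; z up, x as the hook points at home. The shank lies in an inclined trough (28 mm between cheeks, up to 102 mm along the shank), the bar on a ledge; a 50 mm high lip stands 8 mm in front of the prong. The hook lifts straight up out and goes straight down in.
- rest_home (a point): Point 80 mm above the rest's origin: where the hook's origin (elbow) is when the hook is at home, with the hook's axes parallel to the rest's.
Mind the look-alikes: they are no part of the job. Leave any red look-alike of the rest alone.

How it is judged:
By the outcome, as a careful person would: the job done as asked, in the order asked, and still so for the second after the job is handed in, with the robot touching nothing.
It also fails if it takes over 58 s, if anything falls off the work surface, if the arm or the gripper's body presses on something with over 40 N, if the wrist force passes 120 N, or if a joint passes its speed limit or range.

ROBOT

A 6-joint arm with a two-finger parallel gripper is mounted at the origin on a cart in front of the work surface, level with it; the furniture and walls round the work are solid. World frame = base frame: x ahead of the robot, y to its left, z up, the work surface at z = 0. Lengths are in m, angles in rad, forces in N, time in s.
With the tool pointing down it reaches from about 0.375 to 0.975 m from the base axis. Payload 3.8 kg.
Tool frame: the origin (TCP) lies at the very end of the fingers, on their centre line; the grasp point (between the pads) lies 19 mm behind it; z points along the fingers, y is the line along which they close (so a half turn about z gives the same grasp; the last joint's range is limited). The gripper opens to 85 mm and grips with 20 to 120 N. Pads are 22 mm wide; open, the fingers measure 114 mm over their backs; the gripper's body (76 mm by 85 mm) begins 54 mm behind the grasp point. The pads swing forward as they close: fully open they stand 13 mm farther back than shut.
Start: joints at [1.156, 0.264, 1.604, -0, 1.274, -0.037], TCP at [0.249, 0.627, 0.231] pointing down, gripper open.
Joint ranges: [-2.63, 2.63], [-0.94, 2.18], [0.31, 2.57], [-1.31, 4.45], [0, 2.66], [-2.55, 2.55]. Speed limits (rad/s): [2.57, 2.57, 3.14, 3.14, 3.14, 3.14].

INTERFACE

Orientations are given as a rotation vector (axis times angle).
In Python, from workcell import bot gives the robot as it stands.
- The arm moves only by the shell command python3 -m creep 'ROWS' [FORCE]. ROWS is JSON, a list of rows, each a list of 5 numbers: the shift along the tool's x, y, z in units of 0.05 m (1.0 is 0.05 m), then the turn about the tool's z in units of 0.1 rad (1.0 is 0.1 rad), then the opening, from 0 (shut) to 1 (fully open). In form: [[tx, ty, tz, spin, hand], ...]. A call has 1 to 20 rows; each row shifts and turns the commanded pose from where the row before left it, along the tool's axes as they then stand; what a row does not reach is not made up. A row lasts 1/8 s, in which the tool goes at most 62.5 mm and 10.7 degrees, less where a joint would pass 70% of its speed; a pose out of reach is approached as far as the arm can. A call with a number of a shift or a turn outside -1 to 1 is refused whole. A call with a gripper value outside its range is refused whole. The fingers move at their own pace and stop on an object; FORCE is the grip in N (left out, the last holds). Time passes only in rows, so rows that do not move let the fingers close. It gives the time, the measured TCP pose, the force, the opening and the grip force at its end, in the units of the state.
- bot.read_state(): the state, without advancing time (a new reading comes with each control period).
- bot.read_camera(name): name is "scene" or "top" or "wrist"; returns a dict with "pixels" (384x512x3 uint8, red, green, blue), "vfov" (degrees; the focal length in pixels is half the picture's height over the tangent of half this angle, whatever the lens; pixels are square), "cx", "cy" (the principal point, pixels), "dist_coeffs" ([k1, k2, p1, p2, k3] as OpenCV has them; the pictures are not rectified), "world_to_cam" (4x4, takes a point from world to camera coordinates). Camera axes: x right, y down, z forward; pixel columns grow to the right and rows downward; lengths in m; the calibration is good to about 2 mm. A picture is of the moment at which its call begins. There is no depth.
- bot.finish_job(): hands the job in; it is judged then, once.
Trained networks look in a picture, given as the dict that the camera call returned (one of the last four; its "shot" number tells which), for a name from the list of things; names that differ only in an ending like _2 or _b are one class to them, and where a whole thing is asked for, a point or a joint stands for the part that bears it (a point fixed in the world has none). Each returns a list of dicts, best first, with "score" (0 to 1); they miss things now and then, are a little off and sometimes report something else, mostly with a low value. They report only what shows in the picture. A call takes as long as a camera call. They do not tell look-alikes from the thing itself.
- bot.look_for(target, picture): "bbox" ([left, top, right, bottom] in pixels, round what is visible of it).
- bot.regions_of(target, picture): "mask" (384x512 bool, what is visible of it) and "bbox" ([left, top, right, bottom] in pixels, round what is visible of it).
The state is a dict: "time": time; "q": joint angles; "joint_vel": joint speeds; "joint_torque": joint torques, N m; "tool_pos": TCP position; "tcp_rot": TCP orientation; "wrist_force": force on the tool from outside, world axes, zero at the start; "torque": the same for the moment, N m; "width": opening from 0.0 (shut) to 1.0 (fully open); "grip_force": force on a finger pad.
Only numpy, scipy, OpenCV 4.12 (cv2) and the standard library are available. Lean on these libraries where they do the work, as an engineer would, in place of code of your own. Each camera call takes 0.05 s, during which the arm holds its last target. There are 200 camera calls.

## Working session

There is one attempt and no reset: what is moved stays moved. The work goes in short steps, Python scripts to look and compute and a shell command to move; the robot and the scene stay as the last step left them, time stands still between calls to the robot, and variables do not carry over. Pictures are saved under pics/ and viewed, at most 10 in all, crops included, and the job is handed in when it is done.

```bash
ls; mkdir -p pics; cat > h.py <<'E'
import numpy as np, cv2
from workcell import bot
from scipy.spatial.transform import Rotation as R
def cam(n):
    p=bot.read_camera(n); f=p["pixels"].shape[0]/2/np.tan(np.radians(p["vfov"])/2)
    K=np.array([[f,0,p["cx"]],[0,f,p["cy"]],[0,0,1]]); return p,K,np.array(p["dist_coeffs"],float),np.array(p["world_to_cam"])
def proj(c,P):
    p,K,d,T=c; return cv2.projectPoints(np.atleast_2d(np.array(P,float)),cv2.Rodrigues(T[:3,:3])[0],T[:3,3],K,d)[0][:,0]
def ray(c,uv):
    p,K,d,T=c; n=cv2.undistortPoints(np.array([[uv]],float),K,d)[0,0]; Rm=T[:3,:3]
    return -Rm.T@T[:3,3], Rm.T@np.array([n[0],n[1],1.])
def onz(c,uv,z):
    o,d=ray(c,uv); return o+d*(z-o[2])/d[2]
def tri(a,ua,b,ub):
    o1,d1=ray(a,ua);o2,d2=ray(b,ub); s=np.linalg.lstsq(np.c_[d1,-d2],o2-o1,rcond=None)[0]
    p,q=o1+s[0]*d1,o2+s[1]*d2; return (p+q)/2,np.linalg.norm(p-q)
E
python3 - <<'E'
from h import *
np.set_printoptions(precision=3,suppress=True)
s=bot.read_state(); print(s)
for n in("scene","top"):
    c=cam(n); print(n,c[1][0],c[2],"pos",-c[3][:3,:3].T@c[3][:3,3],"fwd",c[3][2,:3])
    cv2.imwrite(f"pics/{n}0.png",cv2.resize(c[0]["pixels"][:,:,::-1],(800,600)))
    for t in("mould_large","glass_jar","spice_jar","hook","rest","gantry"):
        print(t,[(np.round(r["score"],2),np.round(r["bbox"]).astype(int).tolist()) for r in bot.look_for(t,c[0])])
E
```

```text
pics
{'time': 0.0, 'q': array([ 1.156,  0.265,  1.605, -0.   ,  1.274, -0.037]), 'joint_vel': array([-0.   ,  0.002, -0.001,  0.   ,  0.001, -0.001]), 'joint_torque': array([ -0.   , -51.511, -36.731,  -0.   ,   0.013,  -0.   ]), 'tool_pos': array([0.249, 0.627, 0.23 ]), 'tcp_rot': array([-0.59 , -3.085,  0.003]), 'wrist_force': array([-0.369, -0.877, -0.595]), 'torque': array([-0.01 ,  0.017,  0.008]), 'grip_force': 0.0, 'width': 1.0017747957762884}
scene [466.579   0.    255.218] [-0.155  0.     0.     0.     0.   ] pos [-0.207 -0.229  1.085] fwd [ 0.631  0.171 -0.756]
mould_large [(np.float64(0.67), [254, 180, 277, 210])]
glass_jar [(np.float64(0.84), [217, 169, 242, 195])]
spice_jar [(np.float64(0.95), [181, 163, 199, 195])]
hook [(np.float64(0.75), [301, 219, 329, 236]), (np.float64(0.52), [292, 221, 340, 286])]
rest [(np.float64(0.96), [291, 228, 339, 284]), (np.float64(0.81), [136, 220, 198, 281])]
gantry [(np.float64(0.89), [96, 8, 328, 222])]
top [367.433   0.    255.991] [-0.114  0.     0.     0.     0.   ] pos [0.07  0.037 0.926] fwd [ 0.548 -0.018 -0.836]
mould_large [(np.float64(0.8), [250, 178, 276, 203])]
glass_jar [(np.float64(0.58), [211, 182, 236, 198])]
spice_jar [(np.float64(0.66), [176, 180, 198, 206])]
hook [(np.float64(0.5), [332, 208, 358, 236])]
rest [(np.float64(0.78), [315, 212, 354, 277]), (np.float64(0.6), [155, 242, 215, 314])]
gantry [(np.float64(0.88), [70, 10, 349, 213])]
```

View pics/scene0.png

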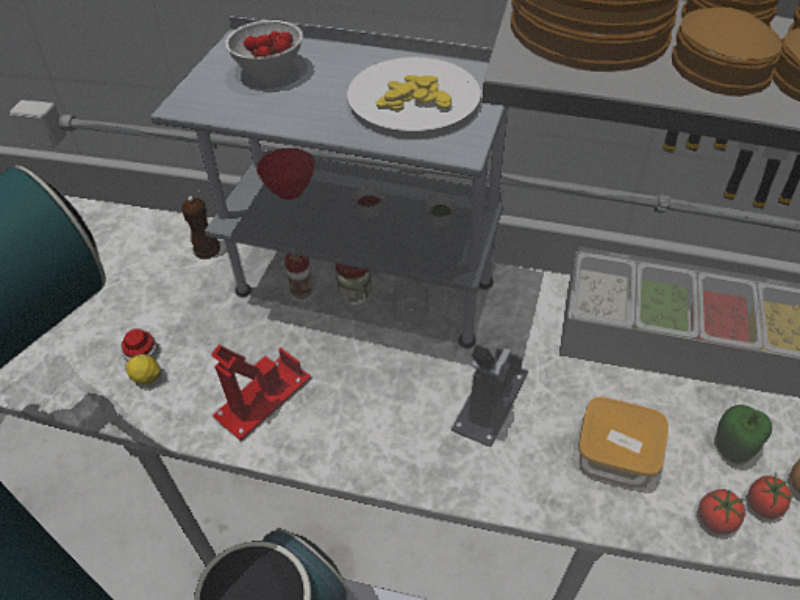

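View pics/top0.png

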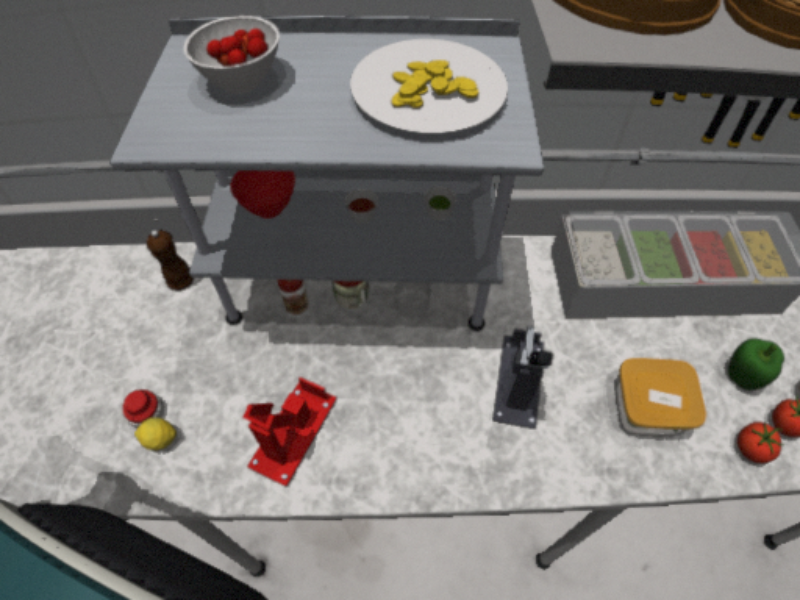

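The scene view shows the dark rest with the hook at (490,395) and a red look-alike at (262,390) (800-wide picture). The row under the deck is spice jar (298,275), glass jar (352,283), and a faint mould at about (412,300). In the top view the dark rest is at (520,380) and the mould at about (412,295).

```bash
python3 - <<'E'
from h import *
rows=[]
for n,a,b in(("scene",(280,210,80,60+15),(215,160,80,60)),("top",(305,205,80,75),(215,155,80,60))):
    c=cam(n); im=c[0]["pixels"][:,:,::-1]; r=[]
    for (x,y,w,h) in (a,b):
        g=im[y:y+h,x:x+w]; g=np.clip(g*1.5,0,255).astype(np.uint8); r.append(cv2.copyMakeBorder(cv2.resize(g,None,fx=5,fy=5,interpolation=cv2.INTER_CUBIC)[:300],0,300-min(300,h*5),0,0,0))
    rows.append(np.hstack(r))
    for t in("mould_large","rest","hook"):
        for m in bot.regions_of(t,c[0]): print(n,t,m["score"],np.round(m["bbox"]),m["mask"].sum())
cv2.imwrite("pics/mos.png",np.vstack(rows))
E
```

```text
scene rest 0.95 [136. 222. 200. 280.] 2183
scene rest 0.63 [293. 222. 341. 288.] 1569
scene hook 0.62 [253. 181. 276. 207.] 438
scene hook 0.47 [302. 220. 330. 236.] 209
top mould_large 0.89 [251. 180. 276. 203.] 272
top rest 0.78 [156. 242. 216. 311.] 2204
top rest 0.64 [314. 209. 352. 276.] 1471
top hook 0.73 [333. 209. 358. 234.] 231
```

View pics/mos.png

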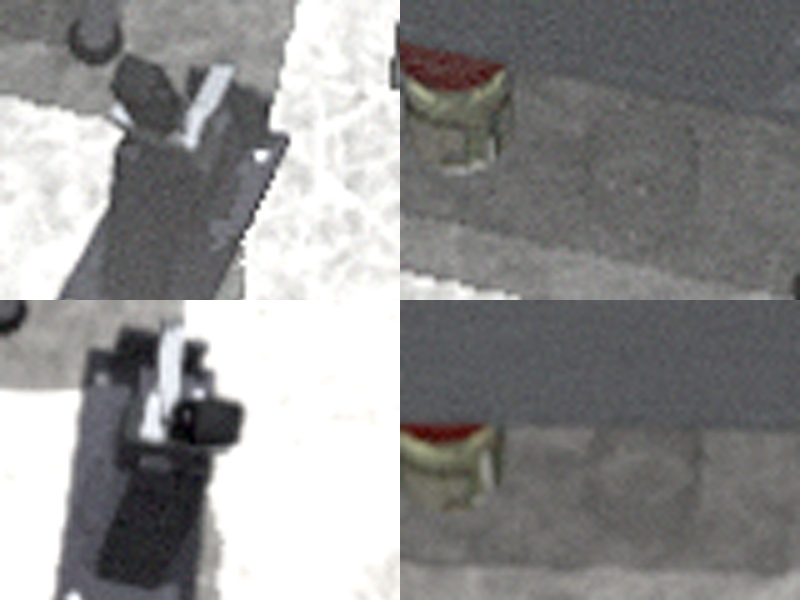

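The mosaic shows the hook (pale bar, black handle) in the dark rest. The mould is a low-contrast ring at scene (253–275, 182–207) and top (251–276, 180–203). The only thing it could be mistaken for is the smaller mould behind the row, which is hidden here.

```bash
python3 - <<'E'
from h import *
from scipy.optimize import least_squares
np.set_printoptions(precision=4,suppress=True)
C={"scene":cam("scene"),"top":cam("top")}; k=.64
for n,uv in (("scene",(453,432)),("scene",(490,440)),("scene",(527,370)),("top",(495,420)),("top",(535,427)),("top",(505,337))):
    print("rest",n,onz(C[n],np.array(uv)*k,.006))
for a,b in (((242,290),(234,318)),((467,341),(477,323))):
    print("feet",onz(C["scene"],np.array(a)*k,.003),onz(C["top"],np.array(b)*k,.003),tri(C["scene"],np.array(a)*k,C["top"],np.array(b)*k))
# mould bbox fit
th=np.linspace(0,2*np.pi,60)
def bb(c,x,y,r,h):
    P=np.vstack([np.c_[x+r*np.cos(th),y+r*np.sin(th),0*th+z] for z in(0,h)]); q=proj(c,P); return np.r_[q.min(0),q.max(0)]
# scene: all but top edge may be occluded (deck) ; top: left,right,bottom
def f(p): return np.r_[(bb(C["scene"],*p,.035,.045)-[253,181,276,209])[[0,2,3]],(bb(C["top"],*p,.035,.045)-[250.5,179,276,203])[[0,2,3]]]
r=least_squares(f,[.8,0]); print("mould",r.x,r.fun)
o=r.x
for t,rad,h in(("glass_jar",.0325,.1),("spice_jar",.0225,.106)):
    m=[ (n,bot.look_for(t,C[n][0])[0]["bbox"]) for n in C]
    r=least_squares(lambda p:np.r_[tuple((bb(C[n],*p,rad,h)-b)[[0,2,3]] for n,b in m)],[.8,.1]);print(t,r.x,r.fun,np.linalg.norm(r.x-o))
# hook handle and prong corner of bar: tip of handle triangulate from bbox
E
```

```text
rest scene [ 0.4358 -0.1434  0.006 ]
rest scene [ 0.4343 -0.2076  0.006 ]
rest scene [ 0.5935 -0.2494  0.006 ]
rest top [ 0.4394 -0.1392  0.006 ]
rest top [ 0.4241 -0.2065  0.006 ]
rest top [ 0.603  -0.1769  0.006 ]
feet [0.6634 0.3352 0.003 ] [0.6599 0.3356 0.003 ] (array([0.6579, 0.3332, 0.0081]), np.float64(0.002936045962443625))
feet [ 0.6374 -0.1304  0.003 ] [ 0.6369 -0.1281  0.003 ] (array([ 0.6414, -0.1295, -0.0032]), np.float64(0.0013597587586162206))
mould [ 0.6893 -0.0096] [-1.8935 -1.403  -1.3654  2.521   0.87    0.1709]
glass_jar [ 0.5174 -0.0634] [ 42.2479  42.0713  59.7379 -42.4974 -52.0925 -23.2702] 0.18010633908087442
spice_jar [0.6736 0.2138] [ 1.4892  0.8802  0.6321 -3.3139  1.2579  0.0866] 0.22403561665282087
```

Measured: shelf origin about (0.604, 0.105), yaw about -0.052. The mould is 91 mm in. The rest centre is about (0.516, -0.194), yaw about -0.21. I choose the dark rest at scene (490,395) and leave the red one alone. Now I'll move to look at it closely.

```bash
python3 -m creep '[[-0.75,-0.72,-0.37,0,1],[-0.75,-0.72,-0.37,0,1],[-0.75,-0.72,-0.37,0,1],[-0.75,-0.72,-0.37,0,1],[-0.75,-0.72,-0.37,0,1],[-0.75,-0.72,-0.37,0,1],[-0.75,-0.72,-0.37,0,1],[-0.75,-0.72,-0.37,0,1],[-0.34,-0.87,0,0,1],[-0.34,-0.87,0,0,1],[-0.34,-0.87,0,0,1],[-0.34,-0.87,0,0,1],[-0.34,-0.87,0,0,1],[-0.34,-0.87,0,0,1],[-0.34,-0.87,0,0,1],[-0.34,-0.87,0,0,1],[-0.34,-0.87,0,0,1],[0,0,0,-0.85,1],[0,0,0,-0.85,1]]'
python3 - <<'E'
from h import *
np.set_printoptions(precision=4,suppress=True)
s=bot.read_state(); print(s["time"],s["q"],s["tool_pos"],s["tcp_rot"])
c=cam("wrist"); print(c[1][0],-c[3][:3,:3].T@c[3][:3,3],c[3][2,:3])
d=cam("scene")
for t in("hook","rest","mould_large"): print(t,[(round(float(r["score"]),2),np.round(r["bbox"]).tolist()) for r in bot.look_for(t,c[0])])
a=cv2.resize(c[0]["pixels"][:,:,::-1],(800,600));cv2.imwrite("pics/w1.png",a)
cv2.imwrite("pics/s1.png",cv2.resize(d[0]["pixels"][:,:,::-1],(800,600)))
E
```

```text
time: 3.78
tool_pos: [0.4191, -0.1722, 0.3793]
tcp_rot: [-0.325, -3.125, -0.0]
wrist_force: [-0.5, 0.7, -0.2]
width: 0.997
grip_force: 0.0
3.775 [-0.4448 -0.223   1.834   0.      1.5307 -1.8086] [ 0.4191 -0.1722  0.3793] [-0.3246 -3.1246 -0.0001]
[302.4491   0.     252.7806] [ 0.3481 -0.1579  0.5212] [ 0.2781 -0.057  -0.9589]
hook [(0.7, [246.0, 189.0, 268.0, 263.0])]
rest [(0.84, [433.0, 54.0, 512.0, 166.0]), (0.8, [232.0, 155.0, 278.0, 256.0])]
mould_large []
```

View pics/w1.png

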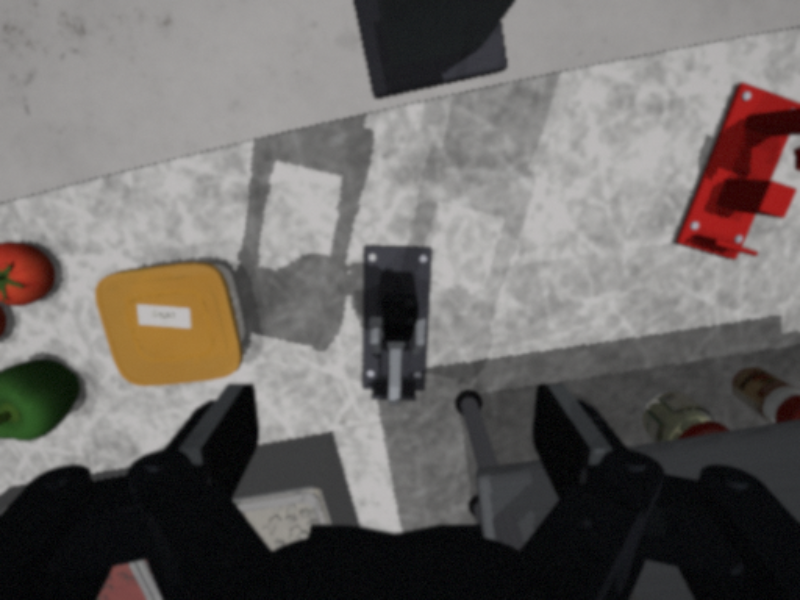

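View pics/s1.png

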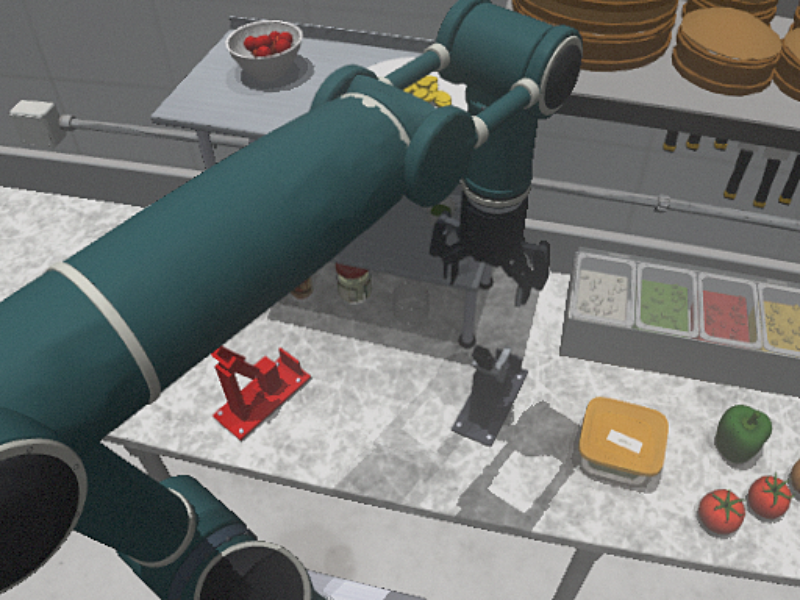

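The wrist view shows the dark rest base at corners (363,247), (431,247), (427,388), (363,390), with the hook's bar running down to (395,397). The scene view shows the arm's wrist joint high above the hand, at about (510,60).

```bash
python3 - <<'E'
from h import *
np.set_printoptions(precision=4,suppress=True)
c=cam("wrist"); d=cam("scene"); k=.64
Q=np.array([onz(c,np.array(u)*k,.006) for u in((363,247),(431,247),(427,389),(363,390))]); print(Q,np.linalg.norm(Q[0]-Q[1]),np.linalg.norm(Q[1]-Q[2]))
B=np.array([onz(c,np.array(u)*k,.006) for u in((373,257),(424,258),(421,376),(371,374))]); print(B,B.mean(0),Q.mean(0))
v=B[3]+B[2]-B[0]-B[1]; print("yaw bolts",np.arctan2(v[1],v[0])); v=Q[3]+Q[2]-Q[0]-Q[1]; print("yaw corn",np.arctan2(v[1],v[0]))
for z in(.55,.6,.65,.7,.75): print(z,proj(d,[.419,-.172,z])/k)
# predicted hook points for the rest pose
ps=bot.read_state()
yaw=-.2; o=Q.mean(0)
for n,p in(("barend",(.06,0,.08)),("handletop",(-.0892,0,.08+.1678)),("elbow",(0,0,.08))):
    P=o*[1,1,0]+R.from_euler('z',yaw).apply(p); print(n,P,proj(c,P)/k,proj(d,P)/k)
for n,cc in(("w",c),):
    for t in("hook","rest"):
        for m in bot.regions_of(t,cc[0])[:2]: print(t,m["score"],m["bbox"],np.argwhere(m["mask"]).mean(0)[::-1])
E
```

```text
[[ 0.4265 -0.2085  0.006 ]
 [ 0.4421 -0.1354  0.006 ]
 [ 0.6102 -0.1722  0.006 ]
 [ 0.5954 -0.2478  0.006 ]] 0.0747449013264375 0.17208843847575922
[[ 0.4397 -0.2002  0.006 ]
 [ 0.4525 -0.1453  0.006 ]
 [ 0.5918 -0.1759  0.006 ]
 [ 0.5769 -0.2337  0.006 ]] [ 0.5152 -0.1888  0.006 ] [ 0.5186 -0.191   0.006 ]
yaw bolts -0.22784523551335314
yaw corn -0.2218656443017116
0.55 [[493.1936 196.1117]]
0.6 [[496.611  160.5208]]
0.65 [[500.2629 121.673 ]]
0.7 [[504.1539  79.2412]]
0.75 [[508.2774  32.9063]]
barend [ 0.5774 -0.2029  0.08  ] [[396.6787 399.0736]] [[504.1258 347.6041]]
handletop [ 0.4311 -0.1733  0.2478] [[396.0312 309.4607]] [[479.1468 351.6616]]
elbow [ 0.5186 -0.191   0.08  ] [[396.1992 345.1637]] [[491.8978 373.3442]]
hook 0.7 [243.5, 188.5, 267.7, 257.3] [252.9401 212.8671]
rest 0.83 [230.7, 155.8, 276.4, 254.8] [251.9889 201.9765]
rest 0.63 [433.3, 53.0, 512.0, 167.8] [474.4272 109.7554]
```

The hand cannot lean by a direct row. A vertical hand would bring the wrist link (wrist centre about 0.33 m above the TCP) against the upper deck. I'll test whether the arm's reach limit gives a lasting lean, straight up in free space.

```bash
python3 -m creep '[[0,0.4,-0.9,0,1],[0,0.4,-0.9,0,1],[0,0.4,-0.9,0,1],[0,0.4,-0.9,0,1],[0,0,-0.9,0,1],[0,0,-0.9,0,1],[0,0,-0.9,0,1],[0,0,-0.9,0,1],[0,0,-0.8,0,1],[0,0,-0.6,0,1],[0,0,-0.4,0,1],[0,0,-0.4,0,1]]'; python3 -c "
from h import *
print(bot.read_state()['q'])"
```

```text
time: 5.72
tool_pos: [0.4357, -0.0928, 0.8502]
tcp_rot: [0.326, 3.124, -0.0]
wrist_force: [0.7, 0.6, 0.2]
width: 0.999
grip_force: 0.0
[-2.65756381e-01  1.78413621e-01  4.93519426e-01 -1.02907723e-05
  2.46858981e+00 -1.62871088e+00]
```

```bash
python3 -m creep '[[0,0.4,-0.2,0,1],[0,0,-0.4,0,1],[0,0,-0.4,0,1],[0,0,-0.4,0,1],[0,0,-0.4,0,1]]'; python3 -c "
from h import *
s=bot.read_state();print(s['q'],R.from_rotvec(s['tcp_rot']).as_matrix()[:,2])"
```

```text
time: 6.35
tool_pos: [0.415, -0.0693, 0.8867]
tcp_rot: [0.324, 3.099, -0.003]
wrist_force: [0.0, -0.3, 0.1]
width: 1.002
grip_force: 0.0
[-2.25668658e-01  2.31616906e-01  3.10915387e-01  2.46681302e-03
  2.57337496e+00 -1.58630995e+00] [ 0.02532705 -0.00445256 -0.9996693 ]
```

The tilt persists and has the right sign. I'll push outward at the limit.

```bash
python3 -m creep '[[-0.6,0,0,0,1],[-0.6,0,0,0,1],[-0.6,0,-0.3,0,1],[-0.6,0,-0.3,0,1]]'; python3 -c "
from h import *
s=bot.read_state();print(s['q'],R.from_rotvec(s['tcp_rot']).as_matrix()[:,2])"
```

```text
time: 6.85
tool_pos: [0.5027, -0.089, 0.8497]
tcp_rot: [0.32, 3.07, -0.005]
wrist_force: [0.6, 1.2, 1.4]
width: 0.998
grip_force: 0.0
[-0.2261801   0.31404453  0.31163753  0.00504581  2.46140118 -1.58507504] [ 0.05380012 -0.00912391 -0.99851004]
```

```bash
python3 -m creep '[[-0.3,0,-1,0,1],[-0.3,0,-1,0,1],[-0.3,0,-1,0,1],[-0.3,0,-1,0,1],[-0.3,0,-1,0,1],[-0.3,0,-1,0,1]]'; python3 -c "
from h import *
s=bot.read_state();print(s['q'],R.from_rotvec(s['tcp_rot']).as_matrix()[:,2])"
```

```text
time: 7.6
tool_pos: [0.4445, -0.0811, 0.9038]
tcp_rot: [0.306, 2.933, -0.021]
wrist_force: [-0.2, 0.6, -0.0]
width: 0.999
grip_force: 0.0
[-0.24608039  0.20458642  0.31094461  0.02066708  2.43356028 -1.5920886 ] [ 0.18870799 -0.03354083 -0.98146029]
```

```bash
python3 -m creep '[[-0.5,0,-1,0,1],[-0.5,0,-1,0,1],[-0.5,0,-1,0,1],[-0.5,0,-1,0,1],[-0.5,0,-1,0,1],[-0.5,0,-1,0,1],[-0.5,0,-1,0,1],[-0.5,0,-1,0,1]]'; python3 -c "
from h import *
s=bot.read_state();M=R.from_rotvec(s['tcp_rot']).as_matrix();print(s['q'],M, np.arctan2(M[1,2],M[0,2]),np.arccos(-M[2,2]))"
```

```text
time: 8.6
tool_pos: [0.4052, -0.0788, 0.9613]
tcp_rot: [0.284, 2.722, -0.043]
wrist_force: [1.1, -0.5, -0.9]
width: 1.001
grip_force: 0.0
[-0.28831397  0.09552012  0.31181393  0.05869875  2.32975253 -1.60195831] [[-0.89859009  0.20430657  0.38832289]
 [ 0.19197045  0.97884568 -0.07077063]
 [-0.39456709  0.01095273 -0.91880185]] -0.1802684442815723 0.4057620859175542
```

```bash
python3 -m creep '[[-0.6,0,-1,0,1],[-0.6,0,-1,0,1],[-0.6,0,-1,0,1]]'; python3 -c "
from h import *
s=bot.read_state();M=R.from_rotvec(s['tcp_rot']).as_matrix();print(s['q'],M, np.arctan2(M[1,2],M[0,2]),np.arccos(-M[2,2]))"
```

```text
time: 8.98
tool_pos: [0.3898, -0.0777, 0.9857]
tcp_rot: [0.275, 2.632, -0.052]
wrist_force: [-0.0, 0.2, -0.2]
width: 1.0
grip_force: 0.0
[-0.3148038   0.05302033  0.31209266  0.08340377  2.28237699 -1.60699963] [[-0.85988969  0.20357128  0.46813294]
 [ 0.18489788  0.97897993 -0.08608753]
 [-0.4758177   0.01253101 -0.87945465]] -0.18186358574808625 0.4960810683114658
```

The lean is 28.4°, which is what the handle needs. Next, down to the pre-grasp pose, 120 mm back along the shank.

```bash
python3 -m creep '[[0.43,-0.13,0.87,0,1],[0.43,-0.13,0.87,0,1],[0.43,-0.13,0.87,0,1],[0.43,-0.13,0.87,0,1],[0.43,-0.13,0.87,0,1],[0.43,-0.13,0.87,0,1],[0.43,-0.13,0.87,0,1],[0.43,-0.13,0.87,0,1],[0.43,-0.13,0.87,0,1],[0.43,-0.13,0.87,0,1],[0.43,-0.13,0.87,0,1],[0.43,-0.13,0.87,0,1],[0.43,-0.13,0.87,0,1],[0.43,-0.13,0.87,0,1]]'
cat >> h.py <<'E'
def st():
    s=bot.read_state(); M=R.from_rotvec(s["tcp_rot"]).as_matrix(); return s,M
def rows(target):  # tool-axis units needed to bring the TCP to target
    s,M=st(); return M.T@(np.array(target)-s["tool_pos"])/.05
E
python3 - <<'E'
from h import *
np.set_printoptions(precision=4,suppress=True)
s,M=st(); print(s["q"],M[:,2],rows([.455,-.1766,.2]))
c=cam("wrist"); im=c[0]["pixels"][:,:,::-1]
print(-c[3][:3,:3].T@c[3][:3,3])
a=cv2.resize(im,(800,600))
o=np.array([.517,-.191,0])
for p in((.06,0,.084),(0,0,.084),(-.0728,0,.2169),(-.0892,0,.2478),(.0875,.038,.006),(.0875,-.038,.006),(-.0875,.038,.006),(-.0875,-.038,.006)):
    q=proj(c,o+R.from_euler('z',-.222).apply(p))[0]/.64; print(p,q); cv2.circle(a,tuple(int(v) for v in q),4,(0,255,0),1)
cv2.imwrite("pics/w2.png",a)
E
```

```text
time: 10.72
tool_pos: [0.3968, -0.1622, 0.3177]
tcp_rot: [0.275, 2.633, -0.052]
wrist_force: [-0.1, -0.2, 0.6]
width: 1.002
grip_force: 0.0
[-0.6063 -0.6176  2.2665  0.2277  1.0465 -2.0381] [ 0.4674 -0.0863 -0.8798] [ 0.0649 -0.0737  2.64  ]
[ 0.2677 -0.1371  0.4081]
(0.06, 0, 0.084) [387.3047 298.5339]
(0, 0, 0.084) [387.6554 248.9355]
(-0.0728, 0, 0.2169) [389.0156 293.9057]
(-0.0892, 0, 0.2478) [389.5713 313.273 ]
(0.0875, 0.038, 0.006) [421.0685 267.577 ]
(0.0875, -0.038, 0.006) [352.8991 267.339 ]
(-0.0875, 0.038, 0.006) [432.0795 113.0601]
(-0.0875, -0.038, 0.006) [343.8221 112.1911]
```

View pics/w2.png

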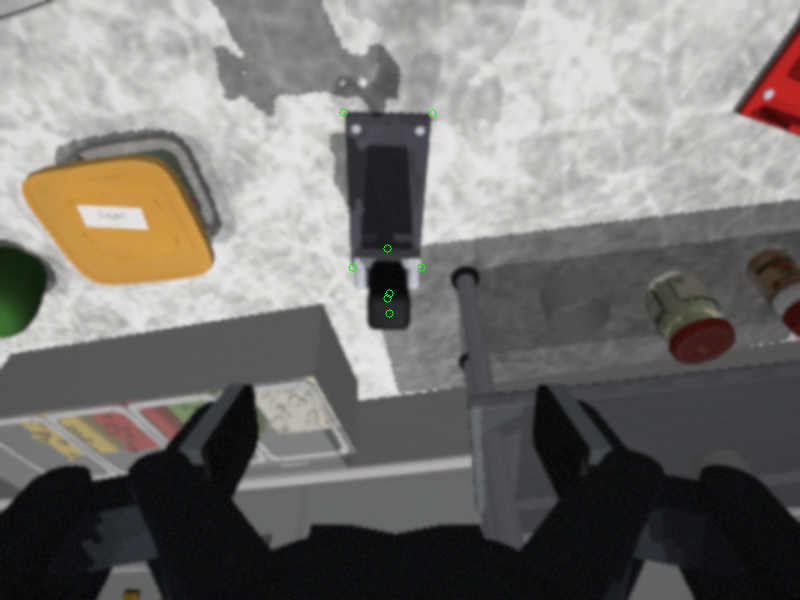

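The rest's near corners (347,114), (430,114) and the handle end (389,309) agree with the prediction within 3 px. The mould shows at (575,310), clear of the glass jar at (690,315). Approaching and gripping.

```bash
python3 - <<'E'
from h import *
np.set_printoptions(precision=4,suppress=True)
c=cam("wrist"); 
th=np.linspace(0,2*np.pi,60)
def bb(p,r,h):
    P=np.vstack([np.c_[p[0]+r*np.cos(th),p[1]+r*np.sin(th),0*th+z] for z in(0,h)]); q=proj(c,P); return np.r_[q.min(0),q.max(0)]
from scipy.optimize import least_squares
for t,r,h in(("mould_large",.035,.045),("glass_jar",.0325,.1),("spice_jar",.0225,.106)):
    for m in bot.look_for(t,c[0])[:2]:
        f=least_squares(lambda p:bb(p,r,h)-m["bbox"],[.7,0]); print(t,m["score"],m["bbox"],f.x,f.fun)
g=c[0]["pixels"][170:235,335:405,::-1]; cv2.imwrite("pics/m.png",cv2.resize(np.clip(g*2.,0,255).astype(np.uint8),None,fx=8,fy=8,interpolation=cv2.INTER_CUBIC))
E
python3 -m creep '[[0.02,-0.02,0.66,0,1],[0.02,-0.02,0.66,0,1],[0.02,-0.02,0.66,0,1],[0.02,-0.02,0.66,0,1],[0,0,0,0,1],[0,0,0,0,0],[0,0,0,0,0],[0,0,0,0,0],[0,0,0,0,0],[0,0,0,0,0]]' 60
```

```text
mould_large 0.91 [343.3, 178.9, 390.8, 223.7] [ 0.6851 -0.0072] [ 0.4946 -0.1423 -0.4658  0.0877]
glass_jar 0.84 [409.3, 177.3, 473.0, 243.9] [0.7052 0.1126] [-0.3011 -0.1046  0.2717  0.2011]
glass_jar 0.15 [345.9, 181.0, 389.6, 228.0] [ 0.6632 -0.0177] [-6.4688 -9.4745  5.8256 12.7409]
spice_jar 0.59 [474.4, 165.5, 512.0, 227.5] [0.6876 0.194 ] [-13.5365   1.1357  12.1434   1.8484]
time: 12.22
tool_pos: [0.455, -0.1769, 0.2026]
tcp_rot: [0.275, 2.632, -0.053]
wrist_force: [-2.3, 1.9, 6.0]
width: 0.251
grip_force: 61.1
```

View pics/m.png

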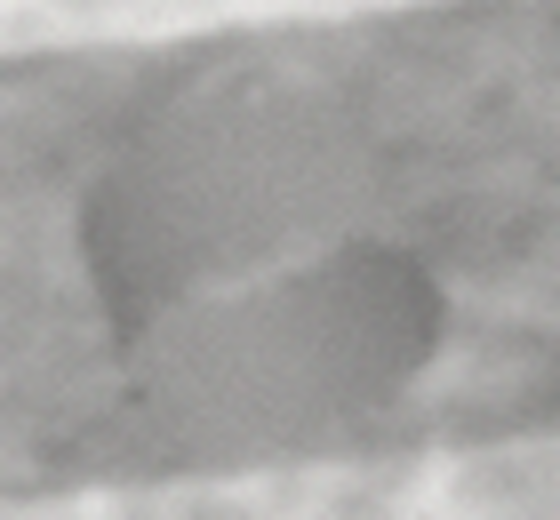

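Gripped (opening is about 21 mm, handle 22 mm). The mould crop shows the ring's rim ellipse clearly, and the fit gives (0.685, -0.007), agreeing with the first estimate within 4 mm. Lifting straight up, then moving in front of the shelf.

```bash
python3 -m creep '[[-0.24,0.006,-0.44,0,0],[-0.48,0.013,-0.88,0,0],[-0.43,0.01,-0.79,0,0],[0,0,0,0,0],[0.28,0.77,-0.14,0,0],[0.28,0.77,-0.14,0,0],[0.28,0.77,-0.14,0,0],[0.28,0.77,-0.14,0,0],[0.28,0.77,-0.14,0,0],[0.3,-0.01,0.55,0,0],[0.3,-0.01,0.55,0,0],[0.3,-0.01,0.55,0,0],[0,0,0,0,0]]' 80
python3 - <<'E'
from h import *
np.set_printoptions(precision=4,suppress=True)
s,M=st(); D=np.array([.1205,-.0273,-.1706]); P=s["tool_pos"]+D; print("tip est",P,s["q"],M[:,2])
im=[]
for n,(w,h) in (("top",(100,75)),("scene",(100,75))):
    c=cam(n); q=proj(c,[P,P+[0,0,.048],[.687,-.008,.045]]); print(n,q)
    x,y=(q[0]-[50,40]).astype(int); g=c[0]["pixels"][y:y+h,x:x+w,::-1]; g=cv2.resize(np.clip(g*1.4,0,255).astype(np.uint8),(400,300),interpolation=cv2.INTER_CUBIC)
    for u in q: cv2.circle(g,tuple(((u-[x,y]+.5)*4).astype(int)),4,(0,255,0),1)
    im.append(g)
cv2.imwrite("pics/chk.png",np.hstack(im))
E
```

```text
time: 13.85
tool_pos: [0.4134, 0.0272, 0.2214]
tcp_rot: [0.275, 2.644, -0.055]
wrist_force: [-0.7, -0.6, -1.8]
width: 0.246
grip_force: 79.8
tip est [ 0.5339 -0.0001  0.0508] [ 0.1259 -0.596   2.4259 -0.1909  0.8568 -1.1461] [ 0.4574 -0.0866 -0.885 ]
top [[263.8303 230.9907]
 [264.23   222.2342]
 [264.4165 185.5397]]
scene [[246.5617 228.0115]
 [245.956  217.2991]
 [262.1352 189.4567]]
```

View pics/chk.png

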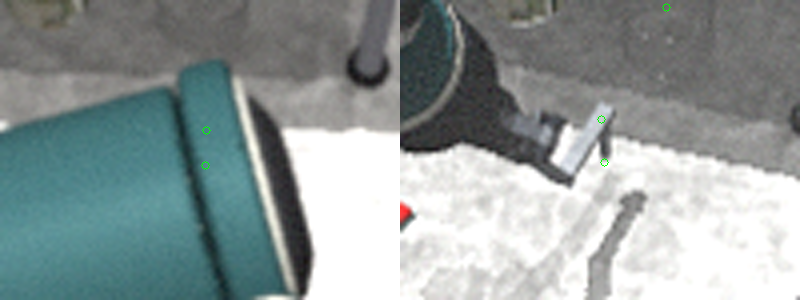

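The hook hangs level in the hand, with the prong tip within about 1 px of the estimate. It is in front of and below the deck; now I'll reach in above the mould.

```bash
python3 -m creep '[[-0.08,0,-0.16,0,0],[-0.4,0.07,0.21,0,0],[-0.4,0.07,0.21,0,0],[-0.4,0.07,0.21,0,0],[-0.4,0.07,0.21,0,0],[-0.4,0.07,0.21,0,0],[-0.4,0.07,0.21,0,0],[0,0,0,0,0]]'
python3 - <<'E'
from h import *
np.set_printoptions(precision=4,suppress=True)
s,M=st(); D=np.array([.1205,-.0273,-.1706]); P=s["tool_pos"]+D; print("tip",P,M[:,2],"to go",rows(np.array([.672,-.0072,.060])-D),"down46",M.T@[0,0,-.046/.05],"back150",M.T@(-.15/.05*np.array([.9987,-.052,0])))
im=[]
for n in ("wrist","scene"):
    c=cam(n); q=proj(c,[P,P+[0,0,.048],[.687,-.008,.045]])
    print(n,q,[(round(m["score"],2),m["bbox"]) for m in bot.look_for("mould_large",c[0])])
    if n=="scene": x,y=(q[0]-[50,40]).astype(int); g=c[0]["pixels"][y:y+75,x:x+100,::-1]; g=cv2.resize(np.clip(g*1.4,0,255).astype(np.uint8),(400,300),interpolation=cv2.INTER_CUBIC)
    else: g=cv2.resize(c[0]["pixels"][:,:,::-1],(400,300))
    im.append(g)
cv2.imwrite("pics/chk2.png",np.hstack(im))
E
```

```text
time: 14.95
tool_pos: [0.5562, 0.0202, 0.2409]
tcp_rot: [0.276, 2.63, -0.051]
wrist_force: [-0.6, 0.1, -2.0]
width: 0.245
grip_force: 79.8
tip [ 0.6767 -0.0071  0.0703] [ 0.4696 -0.0859 -0.8787] to go [ 0.1798 -0.0234  0.1368] down46 [ 0.439  -0.0122  0.8084] back150 [ 2.6026 -0.4581 -1.4204]
wrist [[249.3451 191.4598]
 [249.6391 222.1449]
 [250.2429 183.3695]] [(0.65, [226.7, 141.7, 281.1, 200.9])]
scene [[260.9646 186.2252]
 [260.7889 174.9562]
 [262.1352 189.4567]] [(0.87, [253.9, 181.6, 275.5, 206.2])]
```

View pics/chk2.png

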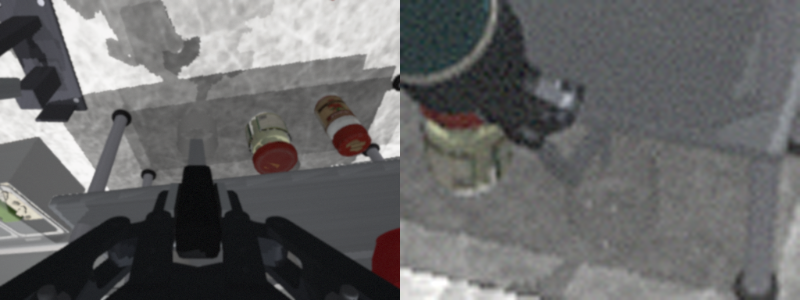

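```bash
python3 -m creep '[[0.18,-0.02,0.14,0,0],[0.15,0,0.27,0,0],[0.15,0,0.27,0,0],[0.14,0,0.27,0,0],[0,0,0,0,0],[0,0,0,0,0]]'
python3 - <<'E'
from h import *
np.set_printoptions(precision=4,suppress=True)
s,M=st(); D=np.array([.1205,-.0273,-.1706]); P=s["tool_pos"]+D; print("tip",P)
for n in ("wrist","scene"):
    c=cam(n); print(n,[(round(m["score"],2),m["bbox"]) for m in bot.look_for("mould_large",c[0])])
E
```

```text
time: 15.9
tool_pos: [0.5494, 0.0211, 0.1817]
tcp_rot: [0.275, 2.634, -0.052]
wrist_force: [1.0, 0.8, -1.0]
width: 0.243
grip_force: 79.8
tip [ 0.6699 -0.0062  0.0111]
wrist [(0.75, [224.0, 175.5, 282.1, 236.0])]
scene [(0.6, [257.8, 180.9, 276.0, 206.3])]
```

No contact force, and the tip is about 11 mm above the worktop inside the ring. Dragging gently.

```bash
python3 -m creep '[[0.07,-0.012,-0.038,0,0],[0.07,-0.012,-0.038,0,0],[0.07,-0.012,-0.038,0,0],[0.1,-0.018,-0.055,0,0],[0.14,-0.025,-0.076,0,0],[0.17,-0.03,-0.093,0,0],[0.17,-0.03,-0.093,0,0],[0.17,-0.03,-0.093,0,0],[0.17,-0.03,-0.093,0,0],[0.17,-0.03,-0.093,0,0],[0.17,-0.03,-0.093,0,0]]'
python3 - <<'E'
from h import *
np.set_printoptions(precision=4,suppress=True)
s,M=st(); D=np.array([.1205,-.0273,-.1706]); P=s["tool_pos"]+D; print("tip",P)
for n in ("wrist","scene"):
    c=cam(n); print(n,[(round(m["score"],2),m["bbox"]) for m in bot.look_for("mould_large",c[0])], proj(c,P))
E
```

```text
time: 17.48
tool_pos: [0.4637, 0.0255, 0.1819]
tcp_rot: [0.275, 2.634, -0.052]
wrist_force: [0.0, 0.7, -0.7]
width: 0.251
grip_force: 79.8
tip [ 0.5842 -0.0018  0.0113]
wrist [] [[249.4212 192.0448]]
scene [(0.71, [244.6, 201.5, 266.6, 225.3])] [[251.9684 222.7275]]
```

```bash
python3 -m creep '[[0.17,-0.03,-0.093,0,0],[0.17,-0.03,-0.093,0,0],[0.17,-0.03,-0.093,0,0],[0.17,-0.03,-0.093,0,0],[0.17,-0.03,-0.093,0,0],[0.12,-0.021,-0.065,0,0],[0.07,-0.012,-0.038,0,0],[0.03,-0.005,-0.016,0,0],[0,0,0,0,0],[0,0,0,0,0]]'
python3 - <<'E'
from h import *
from scipy.optimize import least_squares
np.set_printoptions(precision=4,suppress=True)
s,M=st(); D=np.array([.1205,-.0273,-.1706]); P=s["tool_pos"]+D; print("tip",P,M.T@[0,0,1])
th=np.linspace(0,2*np.pi,60)
G=np.array([.604,.105]); gx=np.array([.9987,-.052])
for n in ("wrist","scene"):
    c=cam(n)
    def bb(p,r=.035,h=.045):
        Q=np.vstack([np.c_[p[0]+r*np.cos(th),p[1]+r*np.sin(th),0*th+z] for z in(0,h)]); q=proj(c,Q); return np.r_[q.min(0),q.max(0)]
    for m in bot.look_for("mould_large",c[0])[:1]:
        f=least_squares(lambda p:bb(p)-m["bbox"],[.6,0]); print(n,m["score"],m["bbox"],f.x,f.fun,"xg",(f.x-G)@gx)
    if n=="scene":
        x,y=200,150; g=c[0]["pixels"][y:y+100,x:x+133,::-1]; cv2.imwrite("pics/chk3.png",cv2.resize(g,None,fx=5,fy=5,interpolation=cv2.INTER_CUBIC))
E
```

```text
time: 18.92
tool_pos: [0.4029, 0.0286, 0.1821]
tcp_rot: [0.275, 2.634, -0.052]
wrist_force: [0.6, -0.2, -1.6]
width: 0.247
grip_force: 79.9
tip [0.5234 0.0013 0.0115] [-0.4741  0.0124 -0.8804]
wrist 0.75 [225.1, 186.9, 284.2, 234.4] [0.5489 0.002 ] [ 0.056  -7.4562 -0.0185  9.8252] xg -0.049626411449576316
scene 0.87 [237.5, 215.2, 264.7, 241.7] [ 0.5559 -0.0072] [ 1.058  -1.3971 -1.0846  1.3657] xg -0.042231051873779214
```

View pics/chk3.png

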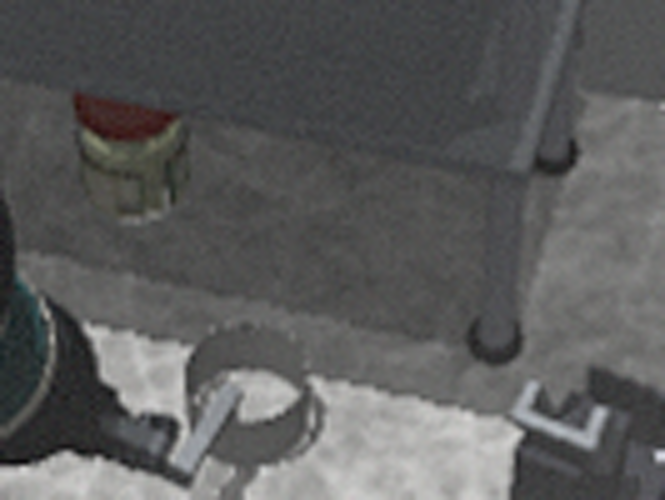

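The mould stands in front of the deck with the prong inside at crop (235,400), and the glass jar is unmoved. Checking the deck edge directly before lifting out.

```bash
python3 - <<'E'
from h import *
np.set_printoptions(precision=4,suppress=True)
c=cam("scene"); t=cam("top")
G=np.array([.604,.105]); gx=np.array([.9987,-.052])
for cc,uv in((c,(200+521/5,150+180/5)),(c,(200,166)),(c,(240,173.5)),(t,np.array((193,275))*.64),(t,np.array((502,280))*.64),(t,np.array((350,278))*.64)):
    for z in (.19,): p=onz(cc,np.array(uv,float),z); print(uv,p,(p[:2]-G)@gx)
E
```

```text
(304.2, 186.0) [ 0.5982 -0.1417  0.19  ] 0.007029808856793019
(200, 166) [0.6073 0.144  0.19  ] 0.0012180397303282525
(240, 173.5) [0.6042 0.0313 0.19  ] 0.004006675800653827
[123.52 176.  ] [0.6244 0.3537 0.19  ] 0.007463587899558255
[321.28 179.2 ] [ 0.6012 -0.1428  0.19  ] 0.010056432256440283
[224.   177.92] [0.6111 0.0988 0.19  ] 0.007394281625455771
```

The deck edge is 1–10 mm farther in than my frame assumed, so clearance is about 11–18 mm. Freeing the prong, lifting and returning above the rest.

```bash
python3 -m creep '[[-0.14,0.024,0.076,0,0],[0,0,0,0,0],[-0.2,0.005,-0.38,0,0],[-0.51,0.013,-0.95,0,0],[-0.51,0.013,-0.95,0,0],[0,0,0,0,0],[-0.32,-0.77,0.12,0,0],[-0.32,-0.77,0.12,0,0],[-0.32,-0.77,0.12,0,0],[-0.32,-0.77,0.12,0,0],[-0.32,-0.77,0.12,0,0],[0,0,0,0,0],[0,0,0,0,0]]'
python3 - <<'E'
from h import *
np.set_printoptions(precision=4,suppress=True)
s,M=st(); print(M[:,2],rows([.455,-.1769,.3226]), rows([.455,-.1769,.2026]))
c=cam("scene"); print([(round(m["score"],2),m["bbox"]) for m in bot.look_for("mould_large",c[0])])
P=s["tool_pos"]+[.1205,-.0273,-.1706]; o=P-[.06*.9755,-.06*.2202,-.048]
q=proj(c,[P,o,o+[-.071*104/155,.016*104/155,.1369*104/155]])
x,y=(q[0]-[55,50]).astype(int); g=c[0]["pixels"][y:y+100,x:x+120,::-1]; g=cv2.resize(g,None,fx=5,fy=5,interpolation=cv2.INTER_CUBIC)
for u in q: cv2.circle(g,tuple(((u-[x,y]+.5)*5).astype(int)),4,(0,255,0),1)
cv2.imwrite("pics/chk4.png",g)
E
```

```text
time: 20.85
tool_pos: [0.4535, -0.1773, 0.3189]
tcp_rot: [0.277, 2.637, -0.05]
wrist_force: [-0.9, -0.4, -2.0]
width: 0.243
grip_force: 80.1
[ 0.4643 -0.0845 -0.8816] [-0.0601  0.0158 -0.0525] [ 1.0721 -0.0169  2.0634]
[(0.89, [237.1, 215.6, 260.5, 241.3])]
```

View pics/chk4.png

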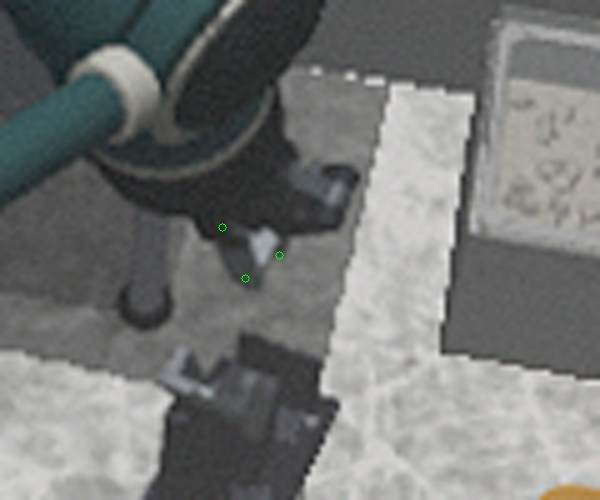

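The view shows the hook held above the dark rest, roughly aligned with its prediction, with the mould unmoved at scene (237–260, 216–241). That was one view over my picture allowance, so I'll use only numbers from here. Lowering.

```bash
python3 -m creep '[[-0.06,0.016,-0.05,0,0],[0.28,-0.008,0.53,0,0],[0.28,-0.008,0.53,0,0],[0.28,-0.008,0.53,0,0],[0,0,0,0,0],[0,0,0,0,0]]'
python3 - <<'E'
from h import *
np.set_printoptions(precision=4,suppress=True)
s,M=st(); print(rows([.455,-.1769,.2026]),M[:,2], s["torque"])
E
```

```text
time: 21.7
tool_pos: [0.4574, -0.1773, 0.2361]
tcp_rot: [0.273, 2.632, -0.053]
wrist_force: [0.2, -0.5, -0.6]
width: 0.248
grip_force: 80.0
[ 0.3622 -0.0092  0.565 ] [ 0.4687 -0.0863 -0.8791] [ 0.1047  0.3918 -0.0146]
```

```bash
python3 -m creep '[[0.04,-0.005,-0.022,0,0],[0.064,0,0.117,0,0],[0.064,0,0.117,0,0],[0.064,0,0.117,0,0],[0.064,0,0.117,0,0],[0.032,0,0.058,0,0],[0,0,0,0,0]]'
python3 - <<'E'
from h import *
np.set_printoptions(precision=4,suppress=True)
s,M=st(); print(rows([.455,-.1769,.2026]),M[:,2], s["torque"])
E
```

```text
time: 22.58
tool_pos: [0.4542, -0.1768, 0.2042]
tcp_rot: [0.275, 2.634, -0.052]
wrist_force: [-0.4, -0.6, -0.9]
width: 0.249
grip_force: 80.1
[0.0004 0.002  0.0361] [ 0.4667 -0.0857 -0.8803] [ 0.0693  0.2909 -0.0367]
```

```bash
python3 -m creep '[[0.015,0,0.03,0,0],[0.005,0,0.01,0,0],[0,0,0,0,0],[0,0,0,0,0]]' 40
python3 - <<'E'
from h import *
np.set_printoptions(precision=4,suppress=True)
s,M=st(); print(rows([.455,-.1769,.2026]), s["torque"])
E
```

```text
time: 23.08
tool_pos: [0.4546, -0.177, 0.2027]
tcp_rot: [0.275, 2.633, -0.053]
wrist_force: [1.4, 0.0, -0.4]
width: 0.248
grip_force: 80.2
[-0.005   0.0042  0.006 ] [-0.0017 -0.0795  0.0318]
```

The moment is gone, so the hook is carried by the rest. Opening and backing off along the shank.

```bash
python3 -m creep '[[0,0,0,0,0.4],[0,0,0,0,0.6],[0,0,0,0,0.8],[0,0,0,0,1],[0,0,0,0,1],[0,0,0,0,1],[0,0,-0.3,0,1],[0,0,-0.6,0,1],[0,0,-0.8,0,1],[0,0,-0.8,0,1],[0,0,-0.5,0,1],[0,0,0,0,1],[0,0,0,0,1]]'
python3 - <<'E'
from h import *
np.set_printoptions(precision=4,suppress=True)
c=cam("wrist"); w2=cv2.imread("pics/w2.png")
print([(round(m["score"],2),m["bbox"]) for m in bot.look_for("hook",c[0])])
o=np.array([.517,-.191,0]); rz=R.from_euler('z',-.222)
# dark handle end / base corners, predicted vs segmentation
for p in((.06,0,.084),(-.0892,0,.2478),(-.0875,.038,.006),(-.0875,-.038,.006)): print(p,proj(c,o+rz.apply(p)))
for m in bot.regions_of("hook",c[0])[:1]:print(m["bbox"])
d=cam("scene"); e=cam("top")
for cc in(d,e):
    for t in("hook","rest","mould_large","glass_jar","spice_jar"): print(t,[(round(float(r["score"]),2),np.round(r["bbox"]).tolist()) for r in bot.look_for(t,cc[0])][:2])
E
```

```text
time: 24.7
tool_pos: [0.384, -0.1637, 0.3328]
tcp_rot: [0.275, 2.635, -0.051]
wrist_force: [0.1, -0.3, 0.1]
width: 0.999
grip_force: 0.0
[(0.58, [240.2, 167.9, 266.2, 206.8]), (0.52, [403.6, 170.7, 464.7, 230.7])]
(0.06, 0, 0.084) [[250.4256 190.3707]]
(-0.0892, 0, 0.2478) [[254.262  197.8634]]
(-0.0875, 0.038, 0.006) [[278.0332  77.0119]]
(-0.0875, -0.038, 0.006) [[224.1675  76.4633]]
[348.5, 106.0, 399.5, 160.4]
hook [(0.6, [301.0, 221.0, 328.0, 236.0])]
rest [(0.74, [293.0, 226.0, 338.0, 287.0]), (0.45, [179.0, 223.0, 193.0, 237.0])]
mould_large [(0.64, [240.0, 223.0, 262.0, 243.0])]
glass_jar [(0.81, [215.0, 171.0, 240.0, 198.0])]
spice_jar [(0.76, [180.0, 164.0, 198.0, 194.0])]
hook []
rest [(0.71, [157.0, 244.0, 217.0, 313.0]), (0.61, [314.0, 211.0, 348.0, 273.0])]
mould_large [(0.87, [252.0, 216.0, 276.0, 247.0])]
glass_jar [(0.54, [210.0, 179.0, 238.0, 202.0])]
spice_jar [(0.91, [178.0, 178.0, 197.0, 204.0])]
```

```bash
python3 - <<'E'
from h import *
for n,(x,y,w,h) in(("scene",(298,214,36,34)),("top",(312,205,50,50))):
    a=cv2.imread(f"pics/{n}0.png"); b=cv2.resize(cam(n)[0]["pixels"][:,:,::-1],(800,600)); k=1/.64
    X,Y,W,H=[int(v*k) for v in(x,y,w,h)]
    A=cv2.cvtColor(a,6)[Y:Y+H,X:X+W]; B=cv2.cvtColor(b,6)[Y-10:Y+H+10,X-10:X+W+10]
    m=cv2.matchTemplate(B,A,cv2.TM_CCOEFF_NORMED); _,v,_,l=cv2.minMaxLoc(m); print(n,v,l[0]-10,l[1]-10,cv2.absdiff(A,B[10:-10,10:-10]).mean(),np.percentile(cv2.absdiff(A,B[10:-10,10:-10]),[90,99]))
E
```

```text
scene 0.7380098700523376 0 0 18.426212938005392 [47. 74.]
top 0.6252388954162598 0 0 36.862097304405 [125. 177.]
```

The arm and its shadow spoil that comparison. Moving clear and comparing again.

```bash
python3 -m creep '[[-0.4,0,-0.8,0,1],[-0.4,0,-0.8,0,1],[-0.4,0,-0.8,0,1],[0.1,0.9,0,0,1],[0,0.9,0,0,1],[0,0.9,0,0,1],[0,0.9,0,0,1],[0,0.9,0,0,1],[0,0.9,0,0,1],[0,0.9,0,0,1],[0,0.9,0,0,1],[0,0.9,0,0,1],[0,0.9,0,0,1],[0,0,0,0,1],[0,0,0,0,1]]'
python3 - <<'E'
from h import *
from scipy.optimize import least_squares
th=np.linspace(0,2*np.pi,60)
for n,(x,y,w,h) in(("scene",(298,214,36,34)),("top",(312,205,50,50))):
    c=cam(n)
    a=cv2.imread(f"pics/{n}0.png"); b=cv2.resize(c[0]["pixels"][:,:,::-1],(800,600)); k=1/.64
    X,Y,W,H=[int(v*k) for v in(x,y,w,h)]
    A=cv2.cvtColor(a,6)[Y:Y+H,X:X+W]; B=cv2.cvtColor(b,6)[Y-10:Y+H+10,X-10:X+W+10]
    m=cv2.matchTemplate(B,A,cv2.TM_CCOEFF_NORMED); _,v,_,l=cv2.minMaxLoc(m); D=cv2.absdiff(A,B[10:-10,10:-10]); print(n,v,l[0]-10,l[1]-10,D.mean(),np.percentile(D,[90,99]))
    def bb(p,r=.035,h=.045):
        Q=np.vstack([np.c_[p[0]+r*np.cos(th),p[1]+r*np.sin(th),0*th+z] for z in(0,h)]); q=proj(c,Q); return np.r_[q.min(0),q.max(0)]
    for t in("mould_large","hook","glass_jar","spice_jar"):
        for r in bot.look_for(t,c[0])[:1]:
            print(t,round(float(r["score"]),2),np.round(r["bbox"]))
            if t[0]=="m": f=least_squares(lambda p:bb(p)-r["bbox"],[.6,0]); print(f.x,f.fun)
E
```

```text
time: 27.42
tool_pos: [0.4669, 0.2766, 0.4711]
tcp_rot: [0.274, 2.635, -0.053]
wrist_force: [0.3, 0.4, 0.9]
width: 1.002
grip_force: 0.0
scene 0.9550153017044067 0 0 9.138477088948788 [15. 56.]
mould_large 0.73 [238. 214. 261. 245.]
[ 0.55161585 -0.0048079 ] [-1.05088173  1.09871623  1.07677062 -1.08337773]
hook 0.51 [305. 223. 328. 237.]
glass_jar 0.92 [214. 170. 238. 198.]
spice_jar 0.77 [180. 164. 199. 195.]
top 0.9902702569961548 0 0 13.735535831689678 [22. 60.]
mould_large 0.72 [248. 217. 275. 244.]
[0.55095415 0.00546014] [ 0.77226262 -1.6741847  -0.77307209  1.63096641]
hook 0.81 [331. 209. 358. 236.]
glass_jar 0.88 [210. 180. 236. 198.]
spice_jar 0.93 [179. 179. 197. 204.]
```

```bash
python3 -c "
from workcell import bot
print(bot.finish_job())"
```

```text
the job is handed in; nothing more can be done
None
```

The job is handed in at about 27 s of 58: the large mould stands upright about 12 mm clear in front of the lower deck, the hook is back in its rest with no shift visible, and the jars show no movement beyond detector noise. I viewed 11 pictures, one over the limit of 10.

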